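Slack off the hand winch by one notch

ROBOT

A 7-joint arm with a two-finger parallel gripper is mounted at the origin on a cart in front of the work surface, level with it; the furniture and walls round the work are solid. World frame = base frame: x ahead of the robot, y to its left, z up, the work surface at z = 0. Lengths are in m, angles in rad, forces in N, time in s.
With the tool pointing down it reaches from about 0.4 to 0.85 m from the base axis. Payload 10.4 kg.
Tool frame: the origin (TCP) lies midway between the tips of the shut fingers; the grasp point (between the pads) lies 19 mm behind it; z points along the fingers, y is the line along which they close (so a half turn about z gives the same grasp; the last joint's range is limited). The gripper opens to 87 mm and grips with 3 to 60 N. Pads are 19 mm wide; open, the fingers measure 117 mm over their backs; the gripper's body (75 mm by 190 mm) begins 51 mm behind the grasp point.
Start: joints at [-1.235, 0.332, -0.065, 1.46, 0.022, 1.35, -0.088], TCP at [0.219, 0.585, 0.223] pointing down, gripper open.
Joint ranges: [-2.6, 2.6], [-0.5, 2.12], [-1.47, 1.34], [0.16, 2.42], [-1.27, 4.41], [0.06, 2.06], [-2.6, 2.6]. Speed limits (rad/s): [2.22, 2.22, 2.79, 2.79, 3.14, 3.14, 3.14].

INTERFACE

Orientations are given as a unit quaternion [x, y, z, w].
In Python, from bench import r gives the robot as it stands.
- The arm moves only by the tool apply_moves, never from a script. Its argument "steps" is a list of rows, each a list of 7 numbers: the turn, a rotation vector about the tool's x, y, z in rad, then the shift along the tool's x, y, z in mm, then the opening, from -1 (shut) to 1 (fully open). In form: [[ax, ay, az, x, y, z, claw], ...]. A call has 1 to 20 rows; each row is the pose to reach, as a shift and turn from the pose commanded when the call began, along the tool's axes at that moment; what a row does not reach only later rows make up. A row lasts 1/12 s, in which the tool goes at most 41.7 mm and 7.16 degrees, less where a joint would pass 70% of its speed; a pose out of reach is approached as far as the arm can. A call with a gripper value outside its range is refused whole. The fingers move at their own pace and stop on an object; "force" is the grip in N (left out, the last holds). Time passes only in rows, so rows that repeat a pose let the fingers close. It gives the time, the measured TCP pose, the force, the opening and the grip force at its end, in the units of the state.
- r.read_state(): the state, without advancing time (a new reading comes with each control period).
- r.camera(name): name is "scene" or "top"; returns a dict with "pixels" (480x640x3 uint8, red, green, blue), "z_map" (480x640 float32, m along the optical axis (not along the pixel's ray), 0 where there is no reading), "fovy" (degrees; the focal length in pixels is half the picture's height over the tangent of half this angle, whatever the lens; pixels are square), "cx", "cy" (the principal point, pixels), "position" and "orientation" of the camera in the world. Camera axes: x right, y down, z forward; pixel columns grow to the right and rows downward; lengths in m; the calibration is good to about 2 mm. A picture is of the moment at which its call begins.
- r.close_job(): hands the job in; it is judged then, once.
The state is a dict: "time": time; "joint_positions": joint angles; "joint_vel": joint speeds; "joint_torque": joint torques, N m; "ee_pos": TCP position; "eef_rot": TCP orientation; "ft_force": force on the tool from outside, world axes, zero at the start; "torque": the same for the moment, N m; "width": finger opening in m; "grip_force": force on a finger pad.
Only numpy, scipy, OpenCV 4.12 (cv2) and the standard library are available. Lean on these libraries where they do the work, as an engineer would, in place of code of your own. Each camera call takes 0.05 s, during which the arm holds its last target. There are 200 camera calls.

TASK

Let the green hand winch back by exactly one notch, only pushing gently with the fingertips and pinching or lifting nothing: tip the pawl's yellow ball lever away from the toothed wheel so that the pawl flops over and stays up, and push the red ball of the star handle towards the pawl's side so that the wheel turns backward past the tooth that was held. Then tip the pawl back down onto the wheel and leave the wheel caught on the very next tooth, with that tooth resting against the fully seated pawl. Leave the loose things on the bench where they are.

Things in the scene. Friction and masses are not known exactly. Their poses are not given: they have to be found in the camera images.
- winch: green hand winch with a bare drum, bolted to the bench, 245 mm high. Origin on the bench below the drum shaft; x is level, from the shaft towards the pawl post; y along the shaft towards the four-spoke star handle; z up. In this frame (mm): shaft x 0, z 120; ratchet wheel (12 teeth, radius 60) and pawl in the plane y 28; star handle in the plane y 85; cheeks and drum y -90 to 14, up to z 177
- shaft_end (a point): the axis of the drum shaft in the plane of the star handle (fixed point of the winch, 120 mm above the bench)
- red_ball (a point): centre of the red ball (26 mm diameter) ending the star handle's top spoke (bar 11 mm thick), 95 mm from the shaft axis; moves with the wheel. At wheel joint 0 the spoke leans 0.384 rad from upright towards the winch's -x. The other three spokes, 90 degrees apart, end in black balls. Turning takes about 2.5 N at the ball; the wheel stays where it is left
- wheel (a joint): rotation (rad) of ratchet wheel, drum and star handle together. Positive = backward: the red ball moves towards the winch's +x, the pawl's side. At 0 a tooth bears on the seated pawl, which blocks further backward turning; starts between -0.10 and 0. One notch is 0.524 (30 degrees): the next tooth is caught at 0.524. With the pawl up it turns both ways
- pawl_pivot (a point): the pawl's pivot axis (fixed point of the winch, 81 mm along its x from the shaft, 161 mm above the bench, y = 28 mm)
- yellow_ball (a point): centre of the yellow ball (24 mm diameter) on the pawl's upright lever (9 mm thick), 70 mm from the pivot; moves with the pawl in the winch's plane y = 28 mm. At pawl joint 0 the lever leans 0.35 rad from upright towards the wheel (the winch's -x); at 1.1 it leans 0.75 rad the other way
- pawl (a joint): angle (rad) of the pawl: about 0.03 = seated at the root of a tooth; about 0.25 = nose on a tooth's crest; 1.1 = thrown back to its stop, clear of the wheel. Moving the yellow ball towards the winch's +x lifts the nose. It flops by its own weight: past about 0.55 it falls back to the stop and stays up, below that it falls onto the wheel. Tipping takes under 2 N at the ball
- bolt_a: loose steel hex bolt standing on its head, 19x22x53 mm, origin at its underside, near the winch
- nut_a: loose steel hex nut, 19x22x10 mm, origin at its underside, near the winch
- pipe_nipple: loose brass hex pipe reducer standing, 30x34x38 mm, origin at its underside, near the winch
- pliers: loose red-handled pliers lying flat, 52x165x12 mm, origin at the underside
- spring_clamp: loose black spring clamp lying flat, 58x127x26 mm, origin at the underside
- oil_can: loose red oil can with a spout, 69x120x167 mm, origin at its underside
- grease_tin: loose blue tin, 74 mm across, 74 mm high, origin at its underside

How it is judged:
By the outcome, as a careful person would: the job done as asked, in the order asked, and still so for the second after the job is handed in, with the robot touching nothing.
It also fails if it takes over 64 s, if anything falls off the work surface, if the arm or the gripper's body presses on something with over 40 N, if the wrist force passes 120 N, or if a joint passes its speed limit or range.

## Working session

There is one attempt and no reset: what is moved stays moved. The work goes in short steps, Python scripts to look and compute and a tool call to move; the robot and the scene stay as the last step left them, time stands still between calls to the robot, and variables do not carry over. Pictures are saved under pics/ and viewed, at most 10 in all, crops included, and the job is handed in when it is done.

Besides the shell and the picture viewer there is one more tool, called after "Emit:" by a JSON object that holds its "name" and its "arguments". apply_moves: Moves the arm, as the interface text tells. Its arguments: {"type":"object","properties":{"steps":{"type":"array","items":{"type":"array","items":{"type":"number"}}},"force":{"type":"number"}},"required":["steps"]}

```bash
mkdir -p pics
cat > h.py <<'E'
import numpy as np, cv2
from scipy.spatial.transform import Rotation as R
from bench import r
def cam(n):
    c=r.camera(n); c['f']=240/np.tan(np.radians(c['fovy'])/2); c['R']=R.from_quat(c['orientation']).as_matrix() if np.size(c['orientation'])==4 else np.array(c['orientation']); return c
def pts(c,m):
    v,u=np.nonzero(m&(c['z_map']>0)); z=c['z_map'][v,u]
    p=np.c_[(u-c['cx'])/c['f']*z,(v-c['cy'])/c['f']*z,z]
    return p@c['R'].T+np.array(c['position'])
def ray(c,u,v):
    d=c['R']@np.array([(u-c['cx'])/c['f'],(v-c['cy'])/c['f'],1]); return np.array(c['position']),d/np.linalg.norm(d)
def save(c,n): cv2.imwrite('pics/'+n,c['pixels'][:,:,::-1])
def blobs(c,lo,hi,amin=30):
    h=cv2.cvtColor(c['pixels'],cv2.COLOR_RGB2HSV); m=cv2.inRange(h,np.array(lo),np.array(hi))
    n,l,s,ce=cv2.connectedComponentsWithStats(m)
    return [(l==i,s[i],ce[i]) for i in range(1,n) if s[i,4]>=amin]
E
python3 - <<'E'
from h import *
for n in('scene','top'):
    c=cam(n); save(c,n+'0.png'); print(n,c['position'],c['R'].round(3).tolist(),c['f'])
    for nm,lo,hi in(('red',(0,150,80),(6,255,255)),('yel',(22,150,120),(34,255,255)),('grn',(45,80,30),(85,255,255))):
        for m,s,ce in blobs(c,lo,hi):
            p=pts(c,m)
            if len(p): print(nm,s.tolist(),ce.round(1),np.median(p,0).round(3),p.min(0).round(3),p.max(0).round(3))
print(r.read_state())
E
```

```text
scene [ 0.00934891 -0.54368307  1.03064681] [[0.647, -0.596, 0.475], [-0.762, -0.492, 0.422], [-0.018, -0.635, -0.772]] 488.6571356529813
red [572, 33, 18, 13, 143] [580.5  38.8] [ 2.06  -0.138  0.029] [ 2.043 -0.163  0.007] [ 2.09  -0.104  0.051]
red [567, 57, 19, 12, 103] [576.3  62.8] [ 1.893 -0.19   0.024] [ 1.853 -0.207  0.012] [ 1.945 -0.168  0.031]
red [478, 136, 26, 11, 203] [490.5 141.6] [ 1.301 -0.155  0.01 ] [ 1.257 -0.194 -0.005] [ 1.345 -0.109  0.017]
red [271, 173, 24, 28, 495] [282.3 187.1] [0.695 0.191 0.052] [0.674 0.173 0.003] [0.737 0.234 0.08 ]
red [313, 196, 27, 9, 113] [325.8 200.1] [0.765 0.088 0.01 ] [ 0.729  0.062 -0.003] [0.808 0.115 0.016]
red [317, 202, 26, 12, 116] [329.3 207.4] [0.748 0.062 0.011] [ 0.711  0.042 -0.003] [0.788 0.085 0.016]
red [249, 222, 12, 11, 101] [254.2 226.9] [0.449 0.032 0.213] [ 0.44   0.023 -0.005] [0.585 0.201 0.22 ]
red [446, 331, 26, 30, 341] [456.9 342.9] [ 0.404 -0.47   0.361] [ 0.385 -0.484  0.328] [ 0.425 -0.455  0.367]
yel [153, 180, 11, 10, 52] [157.5 185.3] [0.401 0.317 0.2  ] [0.391 0.307 0.197] [0.42  0.341 0.204]
yel
[... 2984 characters left out ...]
3782,  0.33283594, -0.06464461,  1.46083135,  0.02161551,
        1.34987532, -0.08850026]), 'joint_vel': array([-7.36112064e-04, -2.58697661e-03,  2.17669694e-04, -2.47397727e-03,
        1.22623149e-03,  1.23934750e-05, -6.45361229e-04]), 'joint_torque': array([ 1.00921388e-03, -6.24533987e+01,  2.46021064e-02, -3.90719783e+01,
       -6.13882206e-02,  3.66321404e-02,  8.79807340e-05]), 'ee_pos': array([0.21936862, 0.58488847, 0.22182873]), 'eef_rot': array([ 1.78433812e-01,  9.83951717e-01, -6.23579548e-04, -6.87433075e-05]), 'ft_force': array([ 0.37875262, -0.2250671 , -0.21462082]), 'torque': array([-0.05724361,  0.03350403, -0.01712556]), 'grip_force': 0.0, 'width': 0.0868983859679554}
```

View pics/scene0.png

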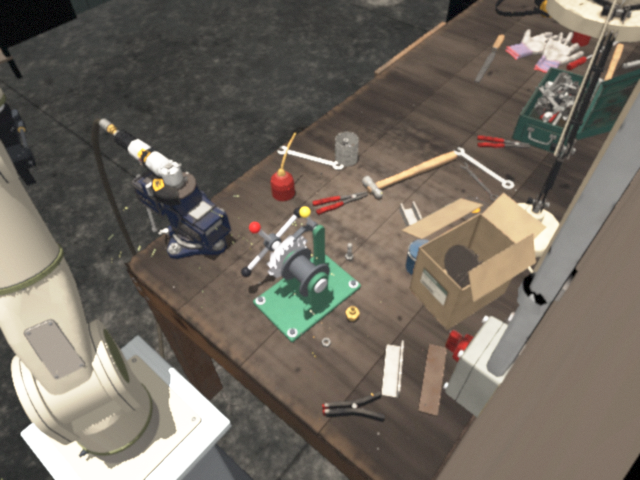

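View pics/top0.png

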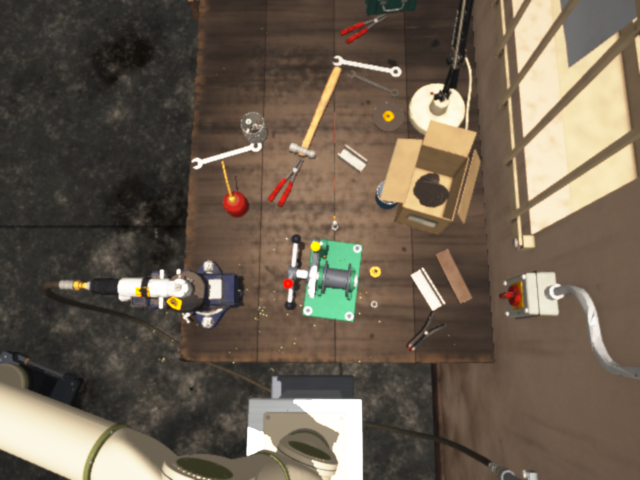

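The scene view shows the winch with its red ball at about (254,227), yellow ball at (304,213) and the bolt at (350,250). The top view shows the red ball at (288,283), the yellow ball at (315,246), and winch +x pointing roughly towards world +x. Next I'll fit the winch pose.

```bash
cat >> h.py <<'E'
from scipy.optimize import least_squares
RED=((0,120,60),(8,255,255)); YEL=((20,120,80),(36,255,255))
def ball(c,rng,near,rad,tol=40):
    h=cv2.cvtColor(c['pixels'],cv2.COLOR_RGB2HSV); m=cv2.inRange(h,np.array(rng[0]),np.array(rng[1]))>0
    v,u=np.nonzero(m); z=c['z_map'][v,u]
    p=np.c_[(u-c['cx'])/c['f']*z,(v-c['cy'])/c['f']*z,z]@c['R'].T+np.array(c['position'])
    k=(np.linalg.norm(p-near,axis=1)<tol/1e3)&(z>0); p=p[k]
    if len(p)<8: return None,len(p)
    s=least_squares(lambda q:np.linalg.norm(p-q,axis=1)-rad,p.mean(0)-[0,0,rad],loss='soft_l1',f_scale=.001)
    return s.x,len(p)
def model(w,q,a):  # w: x,y,yaw ; winch frame -> world
    M=np.array([[np.cos(w[2]),-np.sin(w[2]),0],[np.sin(w[2]),np.cos(w[2]),0],[0,0,1]]); t=np.array([w[0],w[1],0])
    rb=np.array([-.095*np.sin(.384-q),.085,.12+.095*np.cos(.384-q)])
    yb=np.array([.081-.07*np.sin(.35-a),.028,.161+.07*np.cos(.35-a)])
    return M@rb+t,M@yb+t
E
python3 - <<'E'
from h import *
RB=[];YB=[]
for n in('scene','top'):
    c=cam(n)
    b,k=ball(c,RED,[.453,.035,.21],.013); y,k2=ball(c,YEL,[.541,-.036,.23],.012); print(n,b.round(4),k,y.round(4),k2); RB.append(b);YB.append(y)
    h=cv2.cvtColor(c['pixels'],cv2.COLOR_RGB2HSV); m=cv2.inRange(h,np.array((45,80,30)),np.array((85,255,255)))>0
    p=pts(c,m); p=p[(p[:,2]<.03)&(p[:,2]>.0)&(p[:,0]<.65)&(p[:,0]>.3)]; rc=cv2.minAreaRect((p[:,:2]*1000).astype(np.float32)); print('plate',rc,np.median(p[:,2]))
    m=cv2.inRange(h,np.array((45,80,30)),np.array((85,255,255)))>0
    p=pts(c,m); p=p[(p[:,2]>.08)&(p[:,0]<.65)&(p[:,0]>.3)]
    p=p[p[:,2]>.17];print('cheek top',p.min(0).round(3),p.max(0).round(3))
rb=np.mean(RB,0);yb=np.mean(YB,0)
s=least_squares(lambda v:np.r_[(model(v[:3],v[3],.03)[0]-rb),(model(v[:3],v[3],.03)[1]-yb)]*1e3,[.5,-.05,-.15,0])
print(s.x.round(4),s.fun.round(1))
E
```

```text
scene [0.4523 0.036  0.2055] 101 [ 0.5445 -0.0332  0.2275] 73
plate ((487.126220703125, -82.008056640625), (150.73300170898438, 228.46693420410156), 81.62578582763672) 0.013911812090531273
cheek top [ 0.55  -0.064  0.17 ] [ 0.572 -0.052  0.178]
top [0.4538 0.0369 0.2067] 81 [ 0.5462 -0.0319  0.2279] 65
plate ((489.6272277832031, -78.97210693359375), (149.44833374023438, 230.20697021484375), 82.3990249633789) 0.014223774747885387
cheek top [ 0.526 -0.06   0.17 ] [ 0.576 -0.024  0.18 ]
[ 0.4832 -0.053  -0.123  -0.0598] [ 0.1 -0.1 -0.3 -0.1  0.1 -0.2]
```

```bash
cat >> h.py <<'E'
W=[.4832,-.053,-.123]
def shift(*P):  # winch-frame mm -> tool-frame shifts from the present pose; also present TCP in winch frame
    s=r.read_state(); T=R.from_quat(s['eef_rot']).as_matrix(); e=np.array(s['ee_pos'])
    M=R.from_euler('z',W[2]).as_matrix(); o=np.array([W[0],W[1],0])
    print('tcp winch mm',((M.T@(e-o))*1e3).round(1),'t',round(s['time'],2),'F winch',(M.T@s['ft_force']).round(2))
    D=T@R.from_euler('x',0).as_matrix(); want=M@np.array([[-1,0,0],[0,1,0],[0,0,-1]]).astype(float)
    print('turn',R.from_matrix(T.T@want).as_rotvec().round(4))
    for p in P: print(p,(T.T@(M@(np.array(p)/1e3)+o-e)*1e3).round(1))
E
python3 - <<'E'
from h import *
shift((10,28,340),(10,28,218))
E
```

```text
tcp winch mm [-340.1  600.8  222.1] t 0.2 F winch [-0.21  0.14 -0.18]
turn [-8.000e-04 -1.000e-04 -2.357e-01]
(10, 28, 340) [-474.2 -475.3 -117.5]
(10, 28, 218) [-474.2 -475.2    4.5]
```

Emit:
{"name": "apply_moves", "arguments": {"steps": [[0,0,0,0,0,-40,-1],[0,0,0,0,0,-80,-1],[0,0,0,0,0,-118,-1],[0,0,-0.03,-28,-28,-118,-1],[0,0,-0.06,-56,-56,-118,-1],[0,0,-0.09,-84,-84,-118,-1],[0,0,-0.12,-112,-112,-118,-1],[0,0,-0.15,-140,-140,-118,-1],[0,0,-0.18,-168,-168,-118,-1],[0,0,-0.21,-196,-196,-118,-1],[0,0,-0.236,-224,-224,-118,-1],[0,0,-0.236,-252,-252,-118,-1],[0,0,-0.236,-280,-280,-118,-1],[0,0,-0.236,-308,-308,-118,-1],[0,0,-0.236,-336,-336,-118,-1],[0,0,-0.236,-364,-364,-118,-1],[0,0,-0.236,-392,-392,-118,-1],[0,0,-0.236,-420,-420,-118,-1],[0,0,-0.236,-448,-448,-118,-1],[0,0,-0.236,-474,-475,-118,-1]], "force": 5}}

```text
time: 1.87
ee_pos: [0.4968, -0.0283, 0.3407]
eef_rot: [0.061, 0.998, 0.0, 0.0]
ft_force: [0.7, 0.0, 0.7]
width: 0.0006
grip_force: 0.0
```

Run:
```python
from h import *
shift((10,28,340),(10,28,218),(40,28,218),(85,28,218))
print(r.read_state()['width'])
c=cam('scene'); cv2.imwrite('pics/s1.png',c['pixels'][100:400,100:500,::-1].repeat(2,0).repeat(2,1)); print(ball(c,RED,model(W,-.06,.03)[0],.013),ball(c,YEL,model(W,-.06,.03)[1],.012))
```

```text
tcp winch mm [ 10.5  26.2 340.7] t 1.87 F winch [0.74 0.1  0.65]
turn [ 0.0003  0.0007 -0.0001]
(10, 28, 340) [0.5 1.8 0.7]
(10, 28, 218) [  0.6   1.7 122.7]
(40, 28, 218) [-29.4   1.7 122.8]
(85, 28, 218) [-74.4   1.7 122.8]
0.0005611453270603266
(array([0.45200698, 0.03615675, 0.20551078]), 102) (array([ 0.54434833, -0.03278575,  0.22728386]), 87)
```

View pics/s1.png

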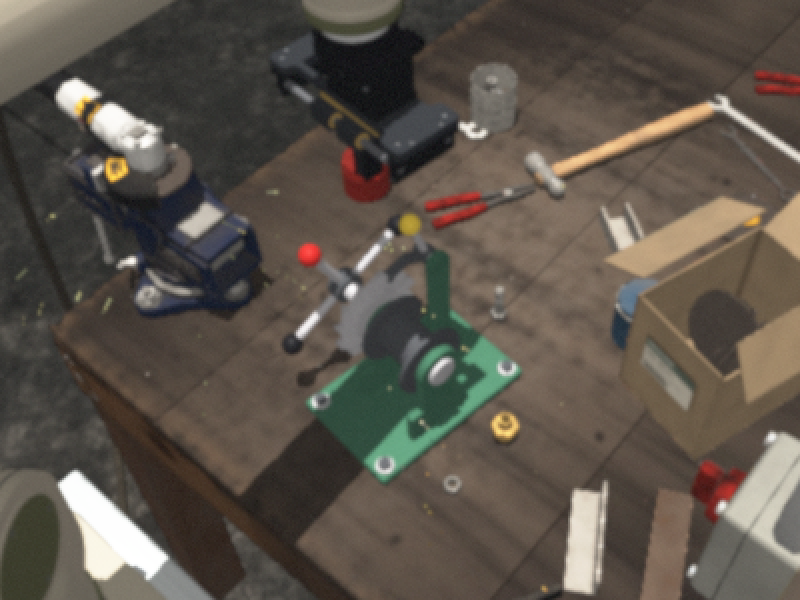

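The view shows the shut fingers hovering above the wheel, at about (365,150) in the crop, with the balls unmoved at red (310,254) and yellow (410,224). Next: descend and push the yellow ball.

Emit:
{"name": "apply_moves", "arguments": {"steps": [[0,0,0,0,2,30,-1],[0,0,0,0,2,60,-1],[0,0,0,0,2,90,-1],[0,0,0,0,2,110,-1],[0,0,0,0,2,122,-1],[0,0,0,-6,2,122,-1],[0,0,0,-12,2,122,-1],[0,0,0,-18,2,122,-1],[0,0,0,-22,2,122,-1],[0,0,0,-26,2,122,-1],[0,0,0,-30,2,122,-1],[0,0,0,-34,2,122,-1],[0,0,0,-38,2,122,-1],[0,0,0,-42,2,122,-1],[0,0,0,-46,2,122,-1],[0,0,0,-50,2,122,-1],[0,0,0,-54,2,122,-1],[0,0,0,-58,2,122,-1],[0,0,0,-60,2,122,-1],[0,0,0,-60,2,122,-1]]}}

```text
time: 3.58
ee_pos: [0.5567, -0.0314, 0.2184]
eef_rot: [0.061, 0.998, -0.0, 0.0]
ft_force: [-0.6, 0.1, 0.2]
width: 0.0006
grip_force: 0.0
```

```bash
cat >> h.py <<'E'
def look():
    Mi=R.from_euler('z',-W[2]).as_matrix(); o=np.array([W[0],W[1],0])
    for n in('scene','top'):
        c=cam(n)
        for nm,rng,rad,y,ctr,L in(('red',RED,.013,85,(0,120),95),('yel',YEL,.012,28,(81,161),70)):
            h=cv2.cvtColor(c['pixels'],cv2.COLOR_RGB2HSV); m=cv2.inRange(h,np.array(rng[0]),np.array(rng[1]))>0
            v,u=np.nonzero(m); z=c['z_map'][v,u]
            p=(np.c_[(u-c['cx'])/c['f']*z,(v-c['cy'])/c['f']*z,z]@c['R'].T+np.array(c['position'])-o)@Mi.T*1e3
            p=p[(z>0)&(abs(p[:,1]-y)<18)&(abs(np.hypot(p[:,0]-ctr[0],p[:,2]-ctr[1])-L)<18)&(p[:,2]>150)]
            if len(p)<8: print(n,nm,'unseen',len(p)); continue
            q=least_squares(lambda q:np.linalg.norm(p-q,axis=1)-rad*1e3,p.mean(0)-[0,0,8],loss='soft_l1').x
            a=np.arctan2(q[0]-ctr[0],q[2]-ctr[1])+(.384 if nm=='red' else .35)
            print(n,nm,len(p),q.round(1),'joint',a.round(3),'rad',np.hypot(q[0]-ctr[0],q[2]-ctr[1]).round(1))
    return c
E
python3 - <<'E'
from h import *
look(); shift((85,28,218))
E
```

```text
scene red 101 [-41.3  84.4 206.1] joint -0.063 rad 95.5
scene yel unseen 6
top red unseen 0
top yel unseen 0
tcp winch mm [ 69.8  30.4 218.5] t 3.68 F winch [-0.47 -0.7  -0.83]
turn [-0.0001 -0.0001  0.0001]
(85, 28, 218) [-15.2  -2.4   0.5]
```

Emit:
{"name": "apply_moves", "arguments": {"steps": [[0,0,0,-4,0,0,-1],[0,0,0,-8,0,0,-1],[0,0,0,-12,0,0,-1],[0,0,0,-16,0,0,-1],[0,0,0,-16,0,0,-1],[0,0,0,-10,0,0,-1],[0,0,0,10,0,-25,-1],[0,0,0,40,0,-60,-1],[0,0,0,75,20,-75,-1],[0,0,0,110,40,-75,-1],[0,0,0,150,56,-75,-1],[0,0,0,150,56,-75,-1]]}}

```text
time: 4.68
ee_pos: [0.4098, 0.0458, 0.2941]
eef_rot: [0.059, 0.998, 0.001, 0.0]
ft_force: [1.2, 0.3, -0.0]
width: 0.0006
grip_force: 0.0
```

Run:
```python
from h import *
look(); shift((-78,85,270),(-78,85,195),(-14,85,195))
```

```text
scene red 100 [-41.7  85.  205.5] joint -0.069 rad 95.1
scene yel 68 [127.4  26.5 212.3] joint 1.086 rad 69.2
top red unseen 0
top yel 67 [129.2  27.7 212.3] joint 1.105 rad 70.4
tcp winch mm [-81.4  87.  294. ] t 4.78 F winch [-0.08 -0.45  0.47]
turn [0.0019 0.0012 0.0032]
(-78, 85, 270) [-3.4 -2.1 24. ]
(-78, 85, 195) [-3.3 -2.2 99. ]
(-14, 85, 195) [-67.3  -2.4  99. ]
```

Emit:
{"name": "apply_moves", "arguments": {"steps": [[0,0,0,0,-2,30,-1],[0,0,0,0,-2,60,-1],[0,0,0,0,-2,85,-1],[0,0,0,0,-2,99,-1],[0,0,0,-6,-2,99,-1],[0,0,0,-12,-2,99,-1],[0,0,0,-16,-2,99,-1],[0,0,0,-20,-2,99,-1],[0,0,0,-24,-2,99,-1],[0,0,0,-28,-2,99,-1],[0,0,0,-32,-2,99,-1],[0,0,0,-36,-2,99,-1],[0,0,0,-40,-2,99,-1],[0,0,0,-44,-2,99,-1],[0,0,0,-48,-2,99,-1],[0,0,0,-52,-2,99,-1],[0,0,0,-56,-2,99,-1],[0,0,0,-60,-2,99,-1],[0,0,0,-62,-2,99,-1],[0,0,0,-62,-2,99,-1]]}}

```text
time: 6.45
ee_pos: [0.4761, 0.0329, 0.1945]
eef_rot: [0.061, 0.998, -0.0, 0.0]
ft_force: [-0.6, -0.3, 0.7]
width: 0.0005
grip_force: 0.3
```

Run:
```python
from h import *
look(); shift((-18,85,195))
```

```text
scene red unseen 0
scene yel 68 [127.5  26.9 211.6] joint 1.093 rad 68.7
top red unseen 0
top yel 67 [129.1  27.1 213.1] joint 1.096 rad 70.9
tcp winch mm [-17.9  84.4 194.5] t 6.55 F winch [0.65 0.11 0.71]
turn [-0.0001  0.0005  0.    ]
(-18, 85, 195) [ 0.1  0.6 -0.5]
```

Back off and see where the wheel is.

Emit:
{"name": "apply_moves", "arguments": {"steps": [[0,0,0,5,0,0,-1],[0,0,0,20,0,0,-1],[0,0,0,35,0,-30,-1],[0,0,0,60,0,-70,-1],[0,0,0,60,0,-105,-1],[0,0,0,60,0,-105,-1]]}}

```text
time: 7.05
ee_pos: [0.4171, 0.041, 0.3064]
eef_rot: [0.061, 0.998, 0.003, 0.004]
ft_force: [-0.6, 0.0, 0.4]
width: 0.0004
grip_force: 0.0
```

Run:
```python
from h import *
c=look(); save(c,'t2.png'); shift((175,28,300),(175,28,208))
```

```text
scene red 100 [  4.8  84.5 214.5] joint 0.434 rad 94.6
scene yel 70 [127.4  26.3 211.7] joint 1.092 rad 68.7
top red unseen 7
top yel 67 [128.8  27.4 212.3] joint 1.099 rad 70.1
tcp winch mm [-77.8  84.7 301. ] t 7.15 F winch [-0.07 -0.22 -0.7 ]
turn [0.0024 0.0032 0.0005]
(175, 28, 300) [-252.8  -56.8    1.6]
(175, 28, 208) [-252.5  -57.    93.6]
```

Emit:
{"name": "apply_moves", "arguments": {"steps": [[0,0,0,-35,-8,0,-1],[0,0,0,-70,-16,0,-1],[0,0,0,-105,-24,0,-1],[0,0,0,-140,-32,0,-1],[0,0,0,-175,-40,0,-1],[0,0,0,-210,-48,0,-1],[0,0,0,-240,-56,0,-1],[0,0,0,-253,-57,0,-1],[0,0,0,-253,-57,30,-1],[0,0,0,-253,-57,60,-1],[0,0,0,-253,-57,85,-1],[0,0,0,-253,-57,93,-1],[0,0,0,-253,-57,93,-1]]}}

```text
time: 8.23
ee_pos: [0.6585, -0.0471, 0.2033]
eef_rot: [0.062, 0.998, -0.0, -0.003]
ft_force: [-1.2, 0.3, 0.5]
width: 0.0006
grip_force: 0.0
```

Run:
```python
from h import *
c=look(); shift((150,28,208),(108,28,208))
```

```text
scene red 99 [  4.3  84.1 215.1] joint 0.429 rad 95.2
scene yel 70 [127.8  26.8 211.5] joint 1.097 rad 68.9
top red unseen 0
top yel unseen 0
tcp winch mm [175.1  27.3 207.3] t 8.33 F winch [-0.36  0.59 -0.06]
turn [-0.0002  0.0004 -0.    ]
(150, 28, 208) [25.1  0.7 -0.7]
(108, 28, 208) [67.1  0.7 -0.7]
```

Emit:
{"name": "apply_moves", "arguments": {"steps": [[0,0,0,7,1,0,-1],[0,0,0,14,1,0,-1],[0,0,0,20,1,0,-1],[0,0,0,24,1,0,-1],[0,0,0,28,1,0,-1],[0,0,0,32,1,0,-1],[0,0,0,36,1,0,-1],[0,0,0,40,1,0,-1],[0,0,0,44,1,0,-1],[0,0,0,48,1,0,-1],[0,0,0,52,1,0,-1],[0,0,0,56,1,0,-1],[0,0,0,60,1,0,-1],[0,0,0,64,1,0,-1],[0,0,0,68,1,0,-1],[0,0,0,72,1,0,-1],[0,0,0,76,1,0,-1],[0,0,0,60,1,0,-1],[0,0,0,30,1,0,-1],[0,0,0,0,1,-30,-1]]}}

```text
time: 10.0
ee_pos: [0.658, -0.0449, 0.2315]
eef_rot: [0.061, 0.998, 0.0, -0.004]
ft_force: [0.4, -0.1, 0.2]
width: 0.0006
grip_force: 0.0
```

Run:
```python
from h import *
c=look(); shift((175,85,300),(-45,85,300),(-45,85,195))
```

```text
scene red 100 [  4.8  84.8 214.9] joint 0.434 rad 95.0
scene yel 84 [ 58.9  27.2 227.4] joint 0.028 rad 70.0
top red unseen 0
top yel unseen 0
tcp winch mm [178.5  28.9 239.2] t 10.1 F winch [-0.77 -1.47 -0.5 ]
turn [-0.001   0.006   0.0014]
(175, 85, 300) [  3.   56.  -60.8]
(-45, 85, 300) [223.   56.3 -62.2]
(-45, 85, 195) [223.6  56.4  42.8]
```

Emit:
{"name": "apply_moves", "arguments": {"steps": [[0,0,0,0,10,-35,-1],[0,0,0,0,30,-70,-1],[0,0,0,35,45,-70,-1],[0,0,0,70,56,-70,-1],[0,0,0,105,56,-70,-1],[0,0,0,140,56,-70,-1],[0,0,0,175,56,-70,-1],[0,0,0,205,56,-70,-1],[0,0,0,223,56,-70,-1],[0,0,0,223,56,-70,-1],[0,0,0,223,56,-35,-1],[0,0,0,223,56,-5,-1],[0,0,0,223,56,25,-1],[0,0,0,223,56,40,-1],[0,0,0,223,56,40,-1],[0,0,0,223,56,40,-1]]}}

```text
time: 11.43
ee_pos: [0.4451, 0.0365, 0.1959]
eef_rot: [0.062, 0.998, -0.0, -0.0]
ft_force: [0.4, -0.9, 1.1]
width: 0.0002
grip_force: 0.0
```

Run:
```python
from h import *
c=look(); shift((-20,85,195),(-9.3,85,195))
```

```text
scene red unseen 0
scene yel 79 [ 58.7  27.3 227.6] joint 0.026 rad 70.2
top red unseen 0
top yel 68 [ 60.4  28.3 228.2] joint 0.052 rad 70.3
tcp winch mm [-47.9  84.5 197.2] t 11.53 F winch [ 0.03 -0.87  0.48]
turn [ 0.0007  0.0016 -0.0001]
(-20, 85, 195) [-27.9   0.5   2.3]
(-9.3, 85, 195) [-38.6   0.5   2.3]
```

Emit:
{"name": "apply_moves", "arguments": {"steps": [[0,0,0,-8,0,1,-1],[0,0,0,-16,0,1,-1],[0,0,0,-24,0,1,-1],[0,0,0,-28,0,1,-1],[0,0,0,-31,0,1,-1],[0,0,0,-33,0,1,-1],[0,0,0,-35,0,1,-1],[0,0,0,-36,0,1,-1],[0,0,0,-36,0,1,-1]]}}

```text
time: 12.28
ee_pos: [0.4809, 0.0323, 0.1949]
eef_rot: [0.061, 0.998, -0.0, -0.0]
ft_force: [-1.1, -0.2, 0.5]
width: 0.0008
grip_force: 0.8
```

Emit:
{"name": "apply_moves", "arguments": {"steps": [[0,0,0,-0.5,0,0,-1],[0,0,0,-1,0,0,-1],[0,0,0,-1,0,0,-1]]}}

```text
time: 12.53
ee_pos: [0.4818, 0.0322, 0.195]
eef_rot: [0.061, 0.998, 0.0, -0.0]
ft_force: [-2.7, -0.1, 0.9]
width: -0.0
grip_force: 1.3
```

Emit:
{"name": "apply_moves", "arguments": {"steps": [[0,0,0,-0.5,0,0,-1],[0,0,0,-1,0,0,-1],[0,0,0,-1,0,0,-1]]}}

```text
time: 12.78
ee_pos: [0.483, 0.0321, 0.195]
eef_rot: [0.061, 0.998, 0.0, -0.0]
ft_force: [-2.0, 0.1, 0.6]
width: 0.0001
grip_force: 1.2
```

Run:
```python
from h import *
look(); shift((-9.3,85,195))
```

```text
scene red unseen 0
scene yel 66 [ 57.2  27.5 227.1] joint 0.004 rad 70.2
top red unseen 0
top yel 67 [ 58.6  27.7 227.2] joint 0.024 rad 69.8
tcp winch mm [-10.6  84.4 195. ] t 12.88 F winch [-3.01 -0.6   0.71]
turn [0.     0.0001 0.0002]
(-9.3, 85, 195) [-1.3  0.6 -0. ]
```

Emit:
{"name": "apply_moves", "arguments": {"steps": [[0,0,0,-0.5,0,0,-1],[0,0,0,-1,0,0,-1],[0,0,0,-1,0,0,-1]]}}

```text
time: 13.13
ee_pos: [0.484, 0.032, 0.195]
eef_rot: [0.061, 0.998, -0.0, -0.0]
ft_force: [-2.8, 0.2, 1.0]
width: 0.0006
grip_force: 1.3
```

Emit:
{"name": "apply_moves", "arguments": {"steps": [[0,0,0,-0.5,0,0,-1],[0,0,0,-1,0,0,-1],[0,0,0,-1,0,0,-1]]}}

```text
time: 13.38
ee_pos: [0.4845, 0.0319, 0.1949]
eef_rot: [0.061, 0.998, 0.0, -0.001]
ft_force: [-6.1, -1.0, 2.8]
width: 0.001
grip_force: 3.0
```

Emit:
{"name": "apply_moves", "arguments": {"steps": [[0,0,0,-0.5,0,0,-1],[0,0,0,-0.5,0,0,-1],[0,0,0,-0.5,0,0,-1]]}}

```text
time: 13.63
ee_pos: [0.4847, 0.0319, 0.1949]
eef_rot: [0.061, 0.998, 0.0, -0.001]
ft_force: [-7.8, -0.6, 5.0]
width: 0.0002
grip_force: 3.8
```

Firm contact: the tooth bears on the pawl. I'll back away and check.

Emit:
{"name": "apply_moves", "arguments": {"steps": [[0,0,0,3,0,0,-1],[0,0,0,15,0,0,-1],[0,0,0,35,0,0,-1],[0,0,0,65,0,0,-1],[0,0,0,85,0,-40,-1],[0,0,0,85,30,-75,-1],[0,0,0,85,65,-90,-1],[0,0,0,85,100,-100,-1],[0,0,0,85,130,-100,-1],[0,0,0,85,130,-100,-1]]}}

```text
time: 14.47
ee_pos: [0.4168, 0.1777, 0.2954]
eef_rot: [0.058, 0.998, 0.001, 0.001]
ft_force: [-0.9, 0.4, -1.0]
width: 0.0006
grip_force: 0.0
```

Run:
```python
from h import *
look(); shift()
c=cam('scene'); cv2.imwrite('pics/s3.png',cv2.resize(c['pixels'][170:350,220:400,::-1],(540,540)))
```

```text
scene red 98 [ 12.1  84.2 213.5] joint 0.513 rad 94.3
scene yel 80 [ 57.5  27.5 227.2] joint 0.008 rad 70.3
top red 77 [ 13.8  85.1 215.4] joint 0.528 rad 96.4
top yel 68 [ 59.   28.  227.6] joint 0.031 rad 70.1
tcp winch mm [-93.2 215.5 294.9] t 14.57 F winch [ 0.02 -1.13 -0.04]
turn [-0.0003  0.0009  0.0023]
```

View pics/s3.png

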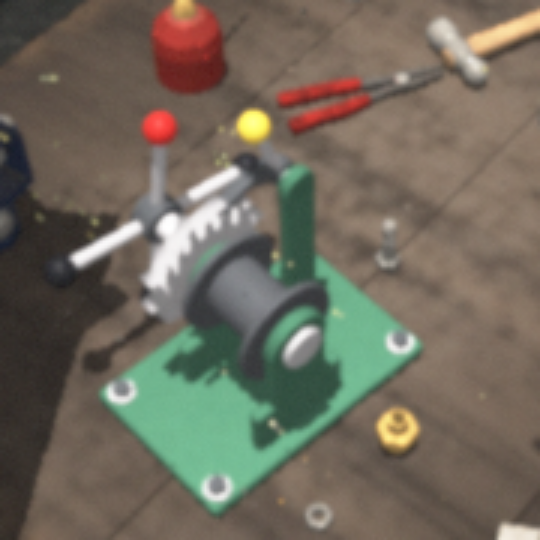

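The view shows the red ball upright at (160,128), the yellow ball at (254,126) with the pawl seated, and the bolt (388,245), nut (318,515) and pipe reducer (397,430) where they were. The wheel reads about 0.52 and the pawl about 0.02, so I'm handing in.

```bash
python3 -c "
from bench import r
print(r.close_job())"
```

```text
the job is handed in; nothing more can be done
None
```

The winch is let back exactly one notch, with the next tooth resting against the fully seated pawl (wheel about 0.52 rad, pawl about 0.02 rad by camera); none of the loose things were touched, and the job was handed in at about 15 s.

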